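# Slacken the lock wheel and slide the radius bar to its stop

### The arm

A 7-joint arm with a two-finger parallel gripper is mounted at the origin on the work surface. World frame = base frame: x ahead of the robot, y to its left, z up, the work surface at z = 0. Lengths are in mm, angles in rad, forces in N, time in s.
With the tool pointing down it reaches from about 400 to 875 mm from the base axis. Payload 4.4 kg.
Tool frame: the origin (TCP) lies midway between the tips of the shut fingers; the grasp point (between the pads) lies 19 mm behind it (ctrl.grip_point_offset is the distance from the TCP to the grasp point, in mm); z points along the fingers, x is the direction in which the jaws open and shut, and the axes are right-handed (so a half turn about z gives the same grasp; the last joint's range is limited). The gripper opens to 85 mm and grips with 20 to 120 N. Pads are 22 mm wide; open, the fingers measure 114 mm over their backs; the gripper's body (76 mm by 85 mm) begins 54 mm behind the grasp point. The pads swing forward as they close: fully open they stand 13 mm farther back than shut.
Start: joints at [-1.383, 0.628, 0.038, 1.517, -0.027, 0.996, -0.02], TCP at [163.179, 629.198, 231.313] pointing down, gripper open.
Joint ranges: [-3.06, 3.06], [-0.37, 2.12], [-1.25, 1.32], [0.18, 2.47], [-1.1, 4.24], [0.23, 1.98], [-2.94, 2.94]. Speed limits (rad/s): [2.57, 2.57, 3.14, 3.14, 3.14, 3.14, 3.14].

### API

Orientations are given as [roll, pitch, yaw] about the fixed x, y, z axes, in that order (R = Rz(yaw) Ry(pitch) Rx(roll)).
In Python, from cell import ctrl, viewer gives the robot as it stands.
- The arm moves only by the tool apply_moves, never from a script. Its argument "series" is a list that holds one entry, the list of rows, each a list of 6 numbers: the shift along the tool's x, y, z normalised to -1 to 1, where 1 is 50 mm, then the turn, a rotation vector about the tool's x, y, z normalised to -1 to 1, where 1 is 6 degrees. In form: [[[tx, ty, tz, rx, ry, rz], ...]]. A call has exactly 5 rows; each row shifts and turns the commanded pose from where the row before left it, along the tool's axes as they then stand; what a row does not reach is not made up. A row lasts 1/8 s, in which the tool goes at most 62.5 mm and 10.7 degrees, less where a joint would pass 70% of its speed; a pose out of reach is approached as far as the arm can. A call with a number of a shift or a turn outside -1 to 1 is refused whole. A call with a gripper value outside its range is refused whole. "claw" is the gripper command: -1 is shut, 1 is fully open, values between are in proportion, set as the call begins (left out, the last holds). The fingers move at their own pace and stop on an object; the grip force is fixed at half the most. Time passes only in rows, so rows that do not move let the fingers close, or fill a call up. It gives the time, the measured TCP pose, the force and the opening at its end, in the units of the state.
- ctrl.read_state(): the state, without advancing time (a new reading comes with each control period).
- viewer.get_image(name): name is "side" or "top" or "wrist"; returns the picture (384x512x3 uint8, blue, green, red); there is no depth.
- viewer.camera_info(name): a dict with "K" (3x3 intrinsics, pixels), "distortion" ([k1, k2, p1, p2, k3] as OpenCV has them; the pictures are not rectified), "R" (3x3) and "t" (3): a world point X has camera coordinates R X + t. Camera axes: x right, y down, z forward; pixel columns grow to the right and rows downward; lengths in mm; the calibration is good to about 2 mm. A picture is of the moment at which its call begins: read the wrist's pose just before it. camera_info takes no time and is no camera call; for the wrist camera it gives the pose at the moment of the call.
- ctrl.finish_job(): hands the job in, once; it reports no verdict.
Trained networks look in the newest picture that a camera, given by its name, has taken for a name from the list of things; names that differ only in an ending like _2 or _b are one class to them, and where a whole thing is asked for, a point or a joint stands for the part that bears it (a point fixed in the world has none). Each returns a list of dicts, best first, with "score" (0 to 1); they miss things now and then, are a little off and sometimes report something else, mostly with a low value. They report only what shows in the picture. A call takes as long as a camera call. They do not tell look-alikes from the thing itself.
- viewer.find_in(camera, label): "location" ([column, row] as shares, 0 to 1, of the picture: columns of its width, rows of its height, amid what is visible of it).
The state is a dict: "clock": time; "qpos": joint angles; "qd": joint speeds; "tau": joint torques, N m; "eef_pos": TCP position; "tool_rot": TCP orientation; "force": force on the tool from outside, world axes, zero at the start; "torque": the same for the moment, N m; "width": finger opening in mm.
Only numpy, scipy, OpenCV 4.12 (cv2) and the standard library are available. Lean on these libraries where they do the work, as an engineer would, in place of code of your own. Each camera call takes 0.05 s, during which the arm holds its last target. There are 200 camera calls.

### The job

Reset the circle-cutting guide to its new radius: roll a fingertip across the knurled rim of the lock wheel to loosen it by two full turns anticlockwise and leave it there, then push the bar by its square end block until its other end rests against the stop block. This is all done by touch: lift nothing, and leave the other things on the bench where they are.

Things in the scene. Friction and masses are not known exactly. Their poses are not given: they have to be found in the camera images.
- head: the fixed grey head of a circle-cutting guide: a 100 x 110 mm foot 14 mm thick with a 59 mm wide, 110 mm long channel block on it, 44 mm high; fixed to the bench. Origin on the bench under its centre; x across, y along the bar, towards the stop; z up. The lock wheel's vertical axis passes through the origin.
- wheel_center (a point): centre of the knurled lock wheel, half-way up its rim. The wheel is a dark steel disc on top of the head, vertical axis, rim 75 mm in diameter over its 30 fine upright ribs and 22 mm high (11 mm above and below this point); a hub 24 mm wide stands 7 mm above its top. A small brass pip sits on its top 20 mm from the axis, in this point's x direction. The wheel climbs 5 mm with each turn anticlockwise; tightened, its rim starts 54 mm above the bench.
- lockwheel (a joint): turn of the lock wheel in rad; grows anticlockwise seen from above (loosening), up to a hard stop at three turns. Starts tight, within 0.3 rad of 0, so two full turns is 12.57. It stays where it is left and takes about 0.04 N m (roughly 1 N at the rim) to turn. Until it has turned about 1.3 turns its pin sits in a notch of the bar and blocks it.
- push_face (a point): centre of the outer face of the bar's square end block. The bar is loose in the head's channel (24 mm wide, 16 mm high, underside 14 mm above the bench, 3 N to 10 N to slide); the block is 50 mm wide (x), 18 mm thick (y) and 46 mm high, from 10 to 56 mm above the bench. The face looks along this point's -y; +y runs along the bar to the stop. Starts 178 mm from the wheel axis.
- bar_front (a point): middle of the bar's plain front end, 22 mm above the bench, 303 mm from push_face; same axes
- stop_face (a point): point on the fixed stop block's face that the bar's front end should meet, 22 mm above the bench; the block is 60 mm wide, 26 mm thick and 38 mm high, beyond the face in +y. Starts 35 to 70 mm ahead of bar_front, straight in line.
- nut: rusty hexagon nut lying flat, 46 mm across, 24 mm high; bystander; origin at the centre of its underside
- nozzle: copper nozzle standing upright, 26 mm across, 58 mm high; bystander; origin at the centre of its underside
- disc: rusty cut-out disc lying flat, 68 mm across, 12 mm thick; bystander; origin at the centre of its underside
- offcut: rusty steel block 34 x 70 x 20 mm lying flat; bystander; origin at the centre of its underside
- tin: pale grey tin standing upright, 68 mm across, 95 mm high; bystander; origin at the centre of its underside
- hammer: hammer lying on the bench; bystander; origin at the middle of the handle's length or nearby, lying flat
- wrench: open wrench lying on the bench; bystander; origin at the middle of the handle's length or nearby, lying flat
- bar: the loose sliding bar described under push_face and bar_front; origin on its underside at the notch, 178 mm from push_face and 125 mm from bar_front
Not all that is in view belongs to the job. What is shaped like the part that bears stop_face but yellow is not meant.

How it is judged (in metres and radians):
On the way:
1. the lock wheel is loosened by two full turns while the bar is still in its old place (value of joint lockwheel between 11 and 15.08 rad and distance of bar_front from where it was at the start of the episode below 0.008 m), for 0.2 s.
At the end, for the whole second after the job is handed in: The lock wheel stands two full turns loose (1.75 to 2.4 turns from tight), the bar lies at rest in its channel with its front end within 4 mm of the stop's face, and all else is at rest where it was (value of joint lockwheel between 11 and 15.08 rad and y of bar_front in the frame of stop_face between -0.004 and 0.004 m and distance between bar_front and stop_face below 0.008 m and linear speed of bar below 0.01 m/s and linear speed of each of nut, nozzle, disc, offcut, tin, hammer, wrench below 0.02 m/s); the robot touches nothing.
It fails at once if the bar is lifted (z of push_face in the frame of head above 0.048 m or z of bar_front in the frame of head above 0.037 m).
It fails at once if the lock wheel is backed off more than two and a half turns (value of joint lockwheel above 15.71 rad).
It fails at once if another thing on the bench is moved more than 25 mm, lifted or knocked over (distance of any of nut, nozzle, disc, offcut, tin, hammer, wrench from where it was at the start of the episode above 0.025 m or angle between any of nozzle, tin, nut, disc, offcut's own z axis and vertical above 0.5 rad).
It also fails if it takes over 72 s, if anything falls off the work surface, if the arm or the gripper's body presses on something with over 40 N, if the wrist force passes 120 N, or if a joint passes its speed limit or range.

## Working session

There is one attempt and no reset: what is moved stays moved. The work goes in short steps, Python scripts to look and compute and a tool call to move; the robot and the scene stay as the last step left them, time stands still between calls to the robot, and variables do not carry over. Pictures are saved under pics/ and viewed, about 8 in all and at most 12, crops included, and the job is handed in when it is done.

Besides the shell and the picture viewer there is one more tool, called after "Emit:" as name(argument=value, ...) on one line, values as JSON. apply_moves: Moves the arm, as the interface text tells. Scaled input: -1 to 1 covers 50 mm each way for a shift and 6 degrees each way for a turn. Its arguments: {"type":"object","properties":{"series":{"type":"array","items":{"type":"array","items":{"type":"array","items":{"type":"number"}}}},"claw":{"type":"number"}},"required":["series"]}

```bash
mkdir -p pics; ls
python3 - <<'E'
from cell import ctrl, viewer
import cv2,numpy as np
print(ctrl.read_state())
for c in ("side","top"):
    im=viewer.get_image(c); cv2.imwrite(f"pics/{c}0.png",im)
    i=viewer.camera_info(c); print(c,{k:np.round(v,3).tolist() for k,v in i.items()})
    for l in ("head","wheel_center","push_face","bar_front","stop_face","nut","nozzle","disc","offcut","tin","hammer","wrench"):
        try: print(l,[(round(d["score"],2),(np.array(d["location"])*[512,384]).round(0).tolist()) for d in viewer.find_in(c,l)][:3])
        except Exception as e: print(l,e)
a=np.hstack([cv2.imread("pics/side0.png"),cv2.imread("pics/top0.png")])
print(ctrl.read_state()["clock"])
E
```

```text
pics
{'clock': 0.0, 'qpos': array([-1.38280492,  0.62929556,  0.03850617,  1.5184124 , -0.02702787,
        0.99629242, -0.02002234]), 'qd': array([ 0.00057686,  0.00132239,  0.00077322,  0.00028071,  0.00057458,
       -0.00292651, -0.00055864]), 'tau': array([ 1.09604612e-04, -5.63400078e+01,  1.22632228e+00, -1.93445027e+01,
        1.10431243e-02,  1.03670906e-02, -7.50358335e-07]), 'eef_pos': array([163.03931985, 628.55703523, 230.40883392]), 'tool_rot': array([3.14155501e+00, 1.88760873e-03, 1.31691442e+00]), 'force': array([0.89220271, 0.23335606, 0.04243921]), 'torque': array([ 0.0651583 , -0.03932898, -0.11861858]), 'width': 85.33050903754011}
side {'K': [[455.072, 0.0, 255.056], [0.0, 455.072, 189.559], [0.0, 0.0, 1.0]], 'distortion': [-0.111, 0.0, 0.0, 0.0, 0.0], 'R': [[0.999, -0.052, -0.015], [-0.048, -0.708, -0.705], [0.026, 0.704, -0.709]], 't': [-570.668, 100.374, 1124.56]}
head [(0.81, [256.0, 185.0])]
wheel_center [(0.56, [249.0, 171.0])]
push_face [(0.56, [260.0, 223.0]), (0.41, [287.0, 163.0])]
bar_front [(0.67, [259.0, 222.0]), (0.41, [247.0, 142.0])]
stop_face [(
[... 355 characters left out ...]

top {'K': [[352.168, 0.0, 251.619], [0.0, 352.168, 196.772], [0.0, 0.0, 1.0]], 'distortion': [-0.112, 0.0, 0.0, 0.0, 0.0], 'R': [[0.018, -1.0, -0.014], [-0.997, -0.017, -0.08], [0.08, 0.015, -0.997]], 't': [39.137, 574.564, 909.186]}
head [(0.67, [229.0, 196.0])]
wheel_center [(0.7, [231.0, 196.0])]
push_face [(0.82, [267.0, 196.0])]
bar_front [(0.83, [270.0, 196.0])]
stop_face [(0.83, [166.0, 203.0]), (0.71, [157.0, 242.0]), (0.57, [132.0, 181.0])]
nut [(0.74, [231.0, 192.0]), (0.57, [200.0, 162.0]), (0.34, [265.0, 235.0])]
nozzle []
disc [(0.76, [202.0, 241.0])]
offcut [(0.81, [265.0, 158.0])]
tin [(0.74, [106.0, 221.0])]
hammer [(0.56, [266.0, 195.0])]
wrench [(0.58, [398.0, 254.0])]
1.3
```

View pics/top0.png

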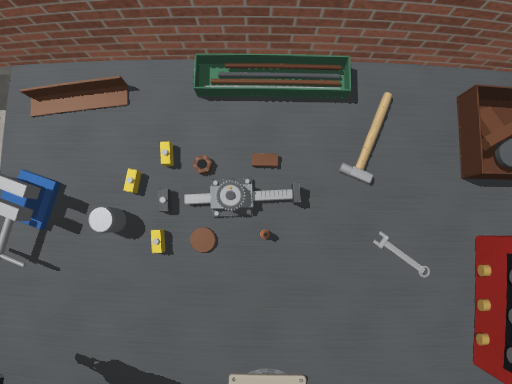

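View pics/side0.png

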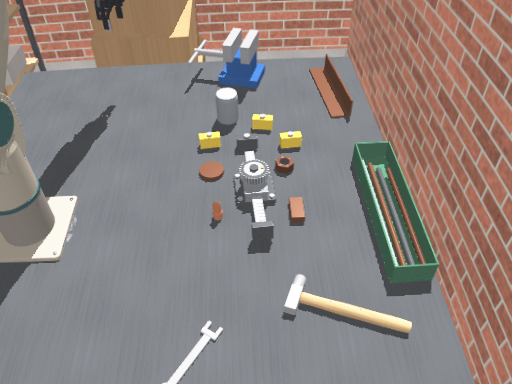

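```bash
cat > h.py <<'E'
from cell import ctrl, viewer
import cv2,numpy as np
def ray(c,px,z,info=None):
    i=info or viewer.camera_info(c); R=np.array(i["R"]);t=np.array(i["t"])
    u=cv2.undistortPoints(np.array([[px]],float),np.array(i["K"]),np.array(i["distortion"]))[0,0]
    d=R.T@np.array([*u,1]); o=-R.T@t
    return o+d*(z-o[2])/d[2]
def proj(c,X,info=None):
    i=info or viewer.camera_info(c)
    return cv2.projectPoints(np.array([X],float),cv2.Rodrigues(np.array(i["R"]))[0],np.array(i["t"],float),np.array(i["K"]),np.array(i["distortion"]))[0][0,0]
E
python3 - <<'E'
from h import *
a=cv2.imread("pics/top0.png")[140:260,145:315]; cv2.imwrite("pics/c1.png",cv2.resize(a,None,fx=4.5,fy=4.5,interpolation=cv2.INTER_CUBIC))
for n,p,z in (("wheel",(231,195.5),76),("block",(297,195),56),("front",(185,199),30),("stop",(164,200),38),("nut",(202,164),24),("disc",(203,240),12),("offcut",(265,160),20),("nozzle",(265,233),58)):
    print(n,ray("top",p,z).round(0))
for n,p,z in (("wheel",(254,170),76),("block",(261,224),56),("stop",(247,137),38)):
    print(n,ray("side",p,z).round(0))
E
```

```text
wheel [572. 100.  76.]
block [578. -67.  56.]
front [564. 225.  30.]
stop [560. 279.  38.]
nut [660. 183.  24.]
disc [457. 177.  12.]
offcut [674.  15.  20.]
nozzle [480.  13.  58.]
wheel [575.  97.  76.]
block [583. -66.  56.]
stop [564. 280.  38.]
```

View pics/c1.png

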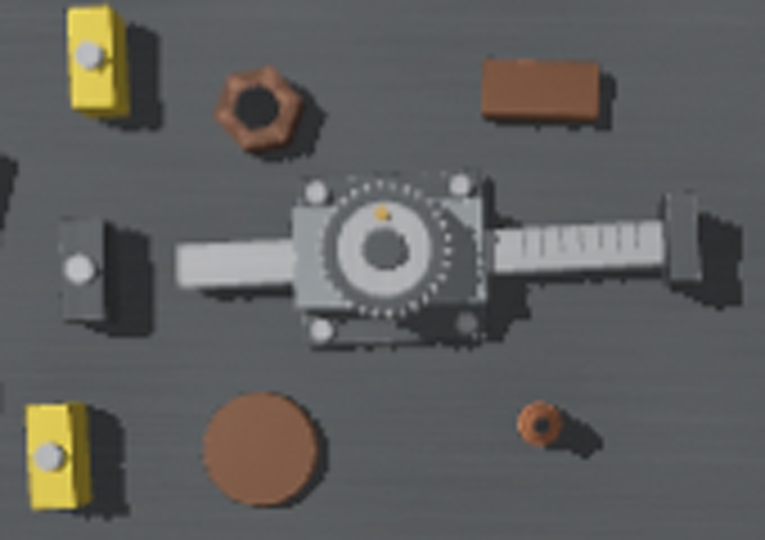

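Emit:
apply_moves(series=[[[0,0,0,0,0,-0.97],[0,0,0,0,0,-0.97],[0,0,0,0,0,-0.97],[-0.96,0.59,0,0,0,0],[-0.96,0.59,0,0,0,0]]], claw=-1)

```text
clock: 1.92
eef_pos: [227.5, 535.4, 231.1]
tool_rot: [3.141, -0.0, 1.623]
force: [1.3, 0.5, 0.7]
width: -0.3
```

Emit:
apply_moves(series=[[[-0.96,0.59,0,0,0,0],[-0.96,0.59,0,0,0,0],[-0.96,0.59,0,0,0,0],[-0.96,0.59,0,0,0,0],[-0.96,0.59,0,0,0,0]]])

```text
clock: 2.55
eef_pos: [387.6, 302.7, 231.6]
tool_rot: [3.141, -0.001, 1.622]
force: [0.7, -0.5, -0.1]
width: -0.1
```

Emit:
apply_moves(series=[[[-0.96,0.59,0.2,0,0,0],[-0.96,0.59,0.2,0,0,0],[-0.96,0.59,0.2,0,0,0],[-0.96,0.59,0.2,0,0,0],[-0.96,0.59,0.2,0,0,0]]])

```text
clock: 3.18
eef_pos: [547.2, 70.5, 181.2]
tool_rot: [3.141, -0.0, 1.622]
force: [0.5, 1.1, 1.4]
width: -0.1
```

Emit:
apply_moves(series=[[[-0.98,0.57,0,0,0,0],[-0.2,0,0,0,0,0],[0,0,0,0,0,0],[0,0,0,0,0,0],[0,0,0,0,0,0]]])

```text
clock: 3.8
eef_pos: [577.1, 16.5, 181.5]
tool_rot: [-3.142, -0.001, 1.625]
force: [-0.0, 0.3, -0.9]
width: -0.0
```

Run:
```python
from h import *
s=ctrl.read_state(); print(s["eef_pos"].round(1),s["tool_rot"].round(3))
i=viewer.camera_info("wrist"); print({k:np.round(v,2).tolist() for k,v in i.items()})
im=viewer.get_image("wrist"); cv2.imwrite("pics/w1.png",im)
for z in (76,83): print(proj("wrist",[574,98,z],i))
print("tcp",proj("wrist",s["eef_pos"],i))
for l in ("wheel_center","head"): print(l,[(round(d["score"],2),(np.array(d["location"])*[512,384]).round(0).tolist()) for d in viewer.find_in("wrist",l)][:2])
```

```text
[577.1  16.5 181.5] [-3.142e+00 -1.000e-03  1.625e+00]
{'K': [[283.07, 0.0, 258.54], [0.0, 283.07, 191.43], [0.0, 0.0, 1.0]], 'distortion': [-0.06, 0.0, 0.0, 0.0, 0.0], 'R': [[-0.05, 1.0, 0.0], [0.96, 0.05, 0.29], [0.29, 0.02, -0.96]], 't': [14.19, -576.44, 166.01]}
[347.00133758 190.9327289 ]
[349.33204309 193.15468405]
tcp [258.26267054 242.64868019]
wheel_center [(0.65, [349.0, 190.0])]
head [(0.61, [337.0, 178.0])]
```

View pics/w1.png

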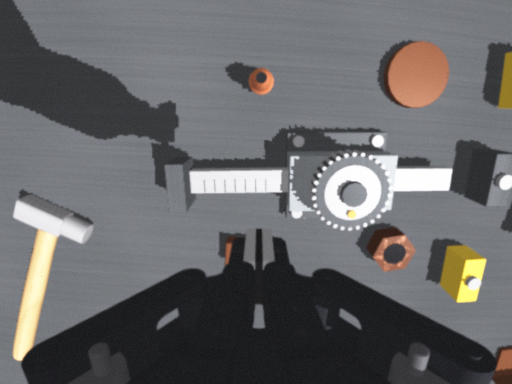

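Emit:
apply_moves(series=[[[0,-0.15,0.8,0,0,0],[0,0,0.8,0,0,0],[0,0,0.78,0,0,0],[0.5,0,0,0,0,0],[0.1,0,0,0,0,0]]])

```text
clock: 4.58
eef_pos: [568.2, 46.5, 61.9]
tool_rot: [-3.141, -0.001, 1.625]
force: [-0.4, 0.6, 0.4]
width: -0.1
```

Emit:
apply_moves(series=[[[0.06,0,0,0,0,0],[0.06,0,0,0,0,0],[0,0,0,0,0,0],[0,0,0,0,0,0],[0,0,0,0,0,0]]])

```text
clock: 5.2
eef_pos: [568.2, 49.7, 62.4]
tool_rot: [3.141, 0.0, 1.621]
force: [-0.2, -0.6, -0.3]
width: -0.2
```

Emit:
apply_moves(series=[[[0.04,0,0,0,0,0],[0.04,0,0,0,0,0],[0,0,0,0,0,0],[0,0,0,0,0,0],[0,0,0,0,0,0]]])

```text
clock: 5.82
eef_pos: [567.4, 53.2, 62.2]
tool_rot: [-3.14, 0.001, 1.621]
force: [-1.0, -4.8, 0.4]
width: -0.2
```

Emit:
apply_moves(series=[[[0,0.1,0,0,0,0],[0,0.1,0,0,0,0],[0,0.1,0,0,0,0],[0,0.1,0,0,0,0],[0,0,0,0,0,0]]])

```text
clock: 6.45
eef_pos: [589.3, 54.8, 62.5]
tool_rot: [3.139, 0.0, 1.621]
force: [1.3, -4.4, -0.1]
width: 0.0
```

```bash
cat >> h.py <<'E'
def pip(c="top",C=(574.,101.),ztop=76.):
    "angle (deg) of the brass pip about the wheel axis, world"
    im=viewer.get_image(c); i=viewer.camera_info(c)
    hsv=cv2.cvtColor(im,cv2.COLOR_BGR2HSV)
    m=cv2.inRange(hsv,(12,100,90),(32,255,255))
    p=proj(c,[*C,ztop],i); k=np.zeros_like(m); cv2.circle(k,tuple(int(round(v)) for v in p),22 if c=="top" else 28,255,-1)
    ys,xs=np.nonzero(m&k)
    if len(xs)==0: return None
    w=hsv[ys,xs,1].astype(float); X=ray(c,(np.average(xs,weights=w),np.average(ys,weights=w)),ztop+2,i)
    d=X[:2]-np.array(C); return dict(n=len(xs),ang=np.degrees(np.arctan2(d[1],d[0])).round(0),r=np.hypot(*d).round(1),X=X.round(1))
E
python3 - <<'E'
from h import *
import h
for c in ("side","top"): 
    print(c,pip(c))
g=viewer.get_image; 
# initial images
for c in ("side","top"):
    h.viewer=type("V",(),{"get_image":staticmethod(lambda n:cv2.imread(f"pics/{n}0.png")),"camera_info":staticmethod(viewer.camera_info)})
    print("init",c,pip(c))
cv2.imwrite("pics/s2.png",cv2.resize(np.hstack([g("side")[120:250,190:320],g("top")[140:270,165:295]]),None,fx=3,fy=3,interpolation=cv2.INTER_CUBIC))
E
```

```text
side None
top None
init side {'n': 2, 'ang': np.float64(7.0), 'r': np.float64(19.4), 'X': array([593.3, 103.3,  78. ])}
init top {'n': 5, 'ang': np.float64(10.0), 'r': np.float64(18.8), 'X': array([592.5, 104.1,  78. ])}
```

View pics/s2.png

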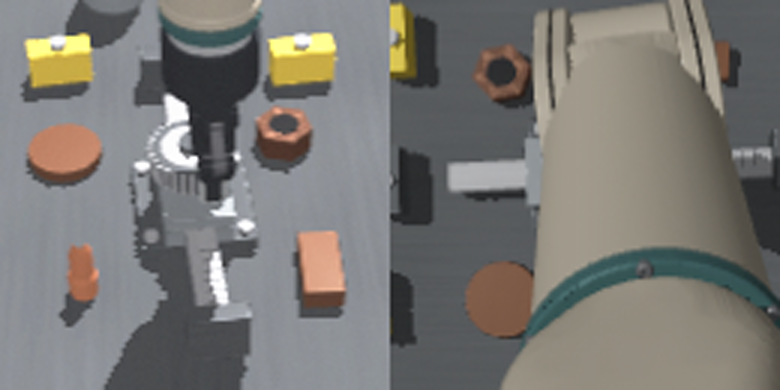

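Run:
```python
from h import *
print(ctrl.read_state()["eef_pos"].round(1), ctrl.read_state()["force"].round(1))
print(pip("wrist",ztop=76)); i=viewer.camera_info("wrist"); print(proj("wrist",[574,101,76],i))
cv2.imwrite("pics/w2.png",viewer.get_image("wrist"))
```

```text
[589.1  54.8  62.6] [ 2.1 -4.8  0.2]
None
[351.84936106 231.63656373]
```

View pics/w2.png

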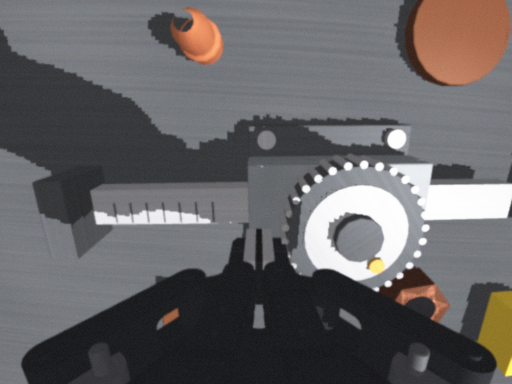

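```bash
sed -i 's/else 28,255/else (28 if c=="side" else 75),255/' h.py
python3 - <<'E'
from h import *
i=viewer.camera_info("wrist")
print(ray("wrist",(359,240),83.4,i), ray("wrist",(357,229),76.4,i)) 
print(pip("wrist",ztop=76.4))
E
```

```text
[574.8916944 102.2757055  83.4      ] [572.27916426 103.23009553  76.4       ]
{'n': 177, 'ang': np.float64(40.0), 'r': np.float64(22.3), 'X': array([591. , 115.4,  78.4])}
```

```bash
cat > path.py <<'E'
import numpy as np,sys
# args: current commanded u v, a b r
def pts(a,b,r,n=5,m=2):
    C=[(b,-a),(b,a),(-b,a),(-b,-a)]; P=[]
    for k,(cu,cv) in enumerate(C):
        for j in range(n+1):
            f=np.radians(-90+90*k+90*j/n); P.append((cu+r*np.cos(f),cv+r*np.sin(f)))
        nx=C[(k+1)%4]; e=P[-1]
        d=np.subtract(nx,C[k])
        for j in range(1,m): P.append(tuple(np.add(e,d*j/m)))
    return P   # 28 points, P[0] = start of corner 1
def rows(start,k0,N,a,b,r):
    P=pts(a,b,r); cur=np.array(start,float); out=[]
    for k in range(k0,k0+N):
        d=np.array(P[k%28])-cur; s=np.round(d/50,2); cur=cur+s*50
        out.append([float(s[1]),float(s[0])])
    return out,cur
E
python3 - <<'E'
from path import *
r,c=rows((10.7,-45.5),1,40,10,11,35)
for k in range(0,40,5): print(r[k:k+5])
print(c)
E
```

```text
[[0.04, 0.22], [0.1, 0.2], [0.16, 0.15], [0.19, 0.1], [0.22, 0.04]]
[[0.2, -0.0], [0.2, -0.0], [0.22, -0.04], [0.19, -0.1], [0.16, -0.15]]
[[0.1, -0.2], [0.03, -0.21], [0.0, -0.22], [0.0, -0.22], [-0.03, -0.22]]
[[-0.1, -0.2], [-0.16, -0.15], [-0.19, -0.1], [-0.22, -0.03], [-0.2, -0.0]]
[[-0.2, -0.0], [-0.22, 0.03], [-0.19, 0.1], [-0.16, 0.15], [-0.1, 0.2]]
[[-0.03, 0.22], [0.0, 0.22], [0.0, 0.22], [0.03, 0.21], [0.1, 0.2]]
[[0.16, 0.15], [0.19, 0.1], [0.22, 0.04], [0.2, -0.0], [0.2, -0.0]]
[[0.22, -0.04], [0.19, -0.1], [0.16, -0.15], [0.1, -0.2], [0.03, -0.21]]
[11.2 45. ]
```

Emit:
apply_moves(series=[[[0.04,0.22,-0.01,0,0,0],[0.1,0.2,0,0,0,0],[0.16,0.15,-0.01,0,0,0],[0.19,0.1,0,0,0,0],[0.22,0.04,-0.01,0,0,0]]])

```text
clock: 7.42
eef_pos: [622.3, 93.5, 63.8]
tool_rot: [3.141, -0.0, 1.622]
force: [1.0, -1.0, -0.9]
width: 0.1
```

Run:
```python
from h import *
s=ctrl.read_state();print(s["eef_pos"].round(1), s["force"].round(1))
for c in ("wrist","side"): print(c,pip(c,C=(574.5,102.),ztop=77))
```

```text
[622.3  93.5  63.8] [ 1.  -1.  -0.9]
wrist {'n': 206, 'ang': np.float64(80.0), 'r': np.float64(22.9), 'X': array([578.6, 124.6,  79. ])}
side {'n': 1, 'ang': np.float64(84.0), 'r': np.float64(18.7), 'X': array([576.3, 120.6,  79. ])}
```

Run:
```python
from path import *
r,c=rows((46,-10),6,40,10,11,32.5)
for k in range(0,40,5): print(r[k:k+5])
```

```text
[[0.2, -0.05], [0.2, 0.0], [0.2, -0.03], [0.18, -0.09], [0.15, -0.15]]
[[0.09, -0.18], [0.03, -0.2], [0.0, -0.22], [0.0, -0.22], [-0.03, -0.2]]
[[-0.09, -0.18], [-0.15, -0.15], [-0.18, -0.09], [-0.2, -0.03], [-0.2, 0.0]]
[[-0.2, 0.0], [-0.2, 0.03], [-0.18, 0.09], [-0.15, 0.15], [-0.09, 0.18]]
[[-0.03, 0.2], [0.0, 0.22], [0.0, 0.22], [0.03, 0.2], [0.09, 0.18]]
[[0.15, 0.15], [0.18, 0.09], [0.2, 0.03], [0.2, 0.0], [0.2, 0.0]]
[[0.2, -0.03], [0.18, -0.09], [0.15, -0.15], [0.09, -0.18], [0.03, -0.2]]
[[0.0, -0.22], [0.0, -0.22], [-0.03, -0.2], [-0.09, -0.18], [-0.15, -0.15]]
```

Emit:
apply_moves(series=[[[0.2,-0.05,0,0,0,0],[0.2,0,0,0,0,0],[0.2,-0.03,0,0,0,0],[0.18,-0.09,0,0,0,0],[0.15,-0.15,0,0,0,0]]])

```text
clock: 8.15
eef_pos: [605.6, 140.1, 64.9]
tool_rot: [3.135, -0.002, 1.622]
force: [5.7, 3.3, 0.8]
width: 0.0
```

Run:
```python
from h import *
s=ctrl.read_state();print(s["eef_pos"].round(1), s["force"].round(1))
for c in ("wrist","side"): print(c,pip(c,C=(574.5,102.),ztop=77))
```

```text
[605.6 140.1  64.9] [5.7 3.3 0.8]
wrist {'n': 235, 'ang': np.float64(154.0), 'r': np.float64(21.7), 'X': array([555. , 111.6,  79. ])}
side {'n': 2, 'ang': np.float64(162.0), 'r': np.float64(21.6), 'X': array([554. , 108.8,  79. ])}
```

Emit:
apply_moves(series=[[[0.09,-0.18,-0.01,0,0,0],[0.03,-0.2,0,0,0,0],[0,-0.22,-0.01,0,0,0],[0,-0.22,0,0,0,0],[-0.03,-0.2,-0.01,0,0,0]]])

```text
clock: 8.88
eef_pos: [548.8, 146.5, 65.6]
tool_rot: [-3.139, -0.007, 1.627]
force: [-2.7, 7.6, 3.5]
width: 0.1
```

Run:
```python
from h import *
s=ctrl.read_state();print(s["eef_pos"].round(1), s["force"].round(1))
for c in ("wrist","side"): print(c,pip(c,C=(574.5,102.),ztop=78))
```

```text
[548.8 146.5  65.6] [-2.7  7.6  3.5]
wrist {'n': 167, 'ang': np.float64(-106.0), 'r': np.float64(21.3), 'X': array([568.6,  81.6,  80. ])}
side {'n': 2, 'ang': np.float64(-102.0), 'r': np.float64(18.5), 'X': array([570.6,  83.9,  80. ])}
```

Emit:
apply_moves(series=[[[-0.09,-0.18,0,0,0,0],[-0.15,-0.15,-0.01,0,0,0],[-0.18,-0.09,0,0,0,0],[-0.2,-0.03,-0.01,0,0,0],[-0.2,0,0,0,0,0]]])

```text
clock: 9.6
eef_pos: [527.3, 96.0, 65.7]
tool_rot: [-3.133, 0.001, 1.621]
force: [-6.4, 0.4, 4.2]
width: -0.1
```

```bash
cat > st.py <<'E'
from h import *
s=ctrl.read_state();print(s["clock"],s["eef_pos"].round(1), s["force"].round(1))
for c in ("wrist","side"): print(c,pip(c,C=(574.5,102.),ztop=80))
E
python3 st.py
```

```text
9.6 [527.3  96.   65.7] [-6.4  0.4  4.2]
wrist None
side {'n': 1, 'ang': np.float64(-15.0), 'r': np.float64(19.0), 'X': array([592.9,  97.1,  82. ])}
```

Emit:
apply_moves(series=[[[-0.2,0,-0.01,0,0,0],[-0.2,0.03,0,0,0,0],[-0.18,0.09,-0.01,0,0,0],[-0.15,0.15,0,0,0,0],[-0.09,0.18,-0.01,0,0,0]]])

```text
clock: 10.32
eef_pos: [556.3, 55.7, 67.7]
tool_rot: [-3.14, 0.002, 1.62]
force: [-2.7, -2.4, -0.4]
width: -0.0
```

```bash
python3 st.py
```

```text
10.325 [556.3  55.7  67.7] [-2.7 -2.4 -0.4]
wrist None
side {'n': 6, 'ang': np.float64(71.0), 'r': np.float64(23.1), 'X': array([582.1, 123.9,  82. ])}
```

Emit:
apply_moves(series=[[[-0.03,0.2,-0.01,0,0,0],[0,0.22,0,0,0,0],[0,0.22,-0.01,0,0,0],[0.03,0.2,0,0,0,0],[0.09,0.18,-0.01,0,0,0]]])

```text
clock: 11.05
eef_pos: [607.9, 65.9, 69.4]
tool_rot: [3.141, -0.001, 1.622]
force: [-0.2, -2.0, 0.3]
width: 0.1
```

```bash
python3 st.py
```

```text
11.05 [607.9  65.9  69.4] [-0.2 -2.   0.3]
wrist {'n': 189, 'ang': np.float64(130.0), 'r': np.float64(20.3), 'X': array([561.5, 117.6,  82. ])}
side {'n': 2, 'ang': np.float64(144.0), 'r': np.float64(21.7), 'X': array([557. , 114.8,  82. ])}
```

Emit:
apply_moves(series=[[[0.15,0.15,0,0,0,0],[0.18,0.09,-0.01,0,0,0],[0.2,0.03,0,0,0,0],[0.2,0,-0.01,0,0,0],[0.2,0,0,0,0,0]]])

```text
clock: 11.78
eef_pos: [621.8, 113.7, 71.0]
tool_rot: [3.134, -0.001, 1.622]
force: [4.0, -1.1, -0.8]
width: -0.3
```

```bash
python3 st.py
```

```text
11.775 [621.8 113.7  71. ] [ 4.  -1.1 -0.8]
wrist {'n': 247, 'ang': np.float64(-146.0), 'r': np.float64(18.1), 'X': array([559.5,  91.8,  82. ])}
side {'n': 2, 'ang': np.float64(-148.0), 'r': np.float64(18.8), 'X': array([558.6,  92. ,  82. ])}
```

Emit:
apply_moves(series=[[[0.2,-0.03,0,0,0,0],[0.18,-0.09,-0.01,0,0,0],[0.15,-0.15,0,0,0,0],[0.09,-0.18,-0.01,0,0,0],[0.03,-0.2,0,0,0,0]]])

```text
clock: 12.5
eef_pos: [585.9, 150.4, 72.4]
tool_rot: [3.134, -0.008, 1.626]
force: [5.2, 11.4, -0.0]
width: 0.1
```

```bash
python3 st.py
```

```text
12.5 [585.9 150.4  72.4] [ 5.2 11.4 -0. ]
wrist {'n': 201, 'ang': np.float64(-56.0), 'r': np.float64(21.5), 'X': array([586.5,  84.2,  82. ])}
side {'n': 4, 'ang': np.float64(-40.0), 'r': np.float64(15.4), 'X': array([586.2,  92. ,  82. ])}
```

Emit:
apply_moves(series=[[[0,-0.22,0,0,0,0],[0,-0.22,0,0,0,0],[-0.03,-0.2,0,0,0,0],[0,0,0,0,0,0],[0,0,0,0,0,0]]])

```text
clock: 13.22
eef_pos: [547.2, 145.4, 71.5]
tool_rot: [-3.135, -0.005, 1.626]
force: [-5.4, 9.1, 6.8]
width: -0.4
```

```bash
python3 st.py
```

```text
13.225 [547.2 145.4  71.5] [-5.4  9.1  6.8]
wrist None
side {'n': 3, 'ang': np.float64(20.0), 'r': np.float64(21.4), 'X': array([594.5, 109.5,  82. ])}
```

Emit:
apply_moves(series=[[[0.4,0,0,0,0,0],[0.4,0,-0.2,0,0,0],[0,0,-0.9,0,0,0],[0,0,-0.8,0,0,0],[0,0,0,0,0,0]]])

```text
clock: 13.95
eef_pos: [552.0, 181.7, 169.9]
tool_rot: [3.135, -0.002, 1.623]
force: [-0.0, 0.4, -0.2]
width: -0.1
```

Emit:
apply_moves(series=[[[-0.9,0.1,0,0,0,0],[-0.9,0.1,0,0,0,0],[-0.9,0.1,0,0,0,0],[-0.9,0.1,0,0,0,0],[-0.9,0.1,0,0,0,0]]])

```text
clock: 14.58
eef_pos: [586.0, -44.1, 165.6]
tool_rot: [-3.14, -0.0, 1.622]
force: [0.9, -0.3, -0.4]
width: -0.0
```

Run:
```python
from h import *
s=ctrl.read_state();print(s["eef_pos"].round(1),s["tool_rot"].round(3))
print("side",pip("side",C=(574.5,102.),ztop=86)); print("wrist",pip("wrist",C=(574.5,102.),ztop=86))
print("hammer",ray("top",(357,173),20))
cv2.imwrite("pics/w3.png",viewer.get_image("wrist"))
i=viewer.camera_info("wrist"); np.save("w3.npy",{k:np.array(v) for k,v in i.items()},allow_pickle=True)
```

```text
[586.  -44.1 165.6] [-3.14  -0.     1.622]
side None
wrist {'n': 17, 'ang': np.float64(11.0), 'r': np.float64(19.6), 'X': array([593.7, 105.8,  88. ])}
hammer [ 642.92830498 -233.29691038   20.        ]
```

View pics/w3.png

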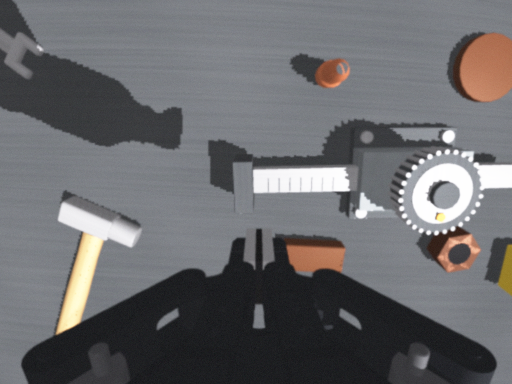

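Run:
```python
from h import *
i={k:np.array(v) for k,v in np.load("w3.npy",allow_pickle=True).item().items()}
for p,z in (((233.5,162.5),56),((234,212),56),((254,163),56),((357,178),30),((447,195),93)): print(p,ray("wrist",p,z,i).round(1))
# initial top view: bar front and stop face (near edge)
for p,z in (((184.3,199.3),30),((168.5,200),38)): print(p,ray("top",p,z).round(1))
cv2.imwrite("pics/s3.png",viewer.get_image("side"))
```

```text
(233.5, 162.5) [562.5 -70.4  56. ]
(234, 212) [610.1 -69.   56. ]
(254, 163) [562.1 -51.9  56. ]
(357, 178) [577.6  53.2  30. ]
(447, 195) [573.7 107.2  93. ]
(184.3, 199.3) [563.6 226.8  30. ]
(168.5, 200) [560.5 267.1  38. ]
```

Emit:
apply_moves(series=[[[-0.71,-0.04,0,0,0,0],[-0.71,-0.04,0,0,0,0],[0,0,0.88,0,0,0],[0,0,0.88,0,0,0],[0,0,0.88,0,0,0]]])

```text
clock: 15.4
eef_pos: [586.2, -111.8, 32.9]
tool_rot: [-3.142, -0.002, 1.625]
force: [-0.5, 0.1, 0.2]
width: 0.2
```

Emit:
apply_moves(series=[[[0.1,0,0,0,0,0],[0.1,0,0,0,0,0],[0.1,0,0,0,0,0],[0.1,0,0,0,0,0],[0,0,0,0,0,0]]])

```text
clock: 16.02
eef_pos: [585.6, -94.0, 35.2]
tool_rot: [3.14, -0.0, 1.623]
force: [-0.5, -0.3, -0.9]
width: 0.1
```

Emit:
apply_moves(series=[[[0.06,0,0,0,0,0],[0.06,0,0,0,0,0],[0.06,0,0,0,0,0],[0.06,0,0,0,0,0],[0,0,0,0,0,0]]])

```text
clock: 16.65
eef_pos: [584.5, -83.3, 34.3]
tool_rot: [3.142, 0.001, 1.621]
force: [0.5, -4.9, 1.7]
width: 0.2
```

Emit:
apply_moves(series=[[[0.08,0,0,0,0,0],[0.08,0,0,0,0,0],[0.08,0,0,0,0,0],[0.08,0,0,0,0,0],[0.08,0,0,0,0,0]]])

```text
clock: 17.27
eef_pos: [583.4, -62.6, 34.3]
tool_rot: [-3.142, 0.0, 1.622]
force: [0.5, -5.6, 1.3]
width: 0.2
```

Emit:
apply_moves(series=[[[0.06,0,0,0,0,0],[0.06,0,0,0,0,0],[0.04,0,0,0,0,0],[0,0,0,0,0,0],[0,0,0,0,0,0]]])

```text
clock: 17.9
eef_pos: [583.0, -54.4, 34.3]
tool_rot: [-3.141, -0.001, 1.622]
force: [0.4, -4.5, 2.0]
width: 0.0
```

Emit:
apply_moves(series=[[[0.04,0,0,0,0,0],[0.04,0,0,0,0,0],[0.04,0,0,0,0,0],[0,0,0,0,0,0],[0,0,0,0,0,0]]])

```text
clock: 18.52
eef_pos: [582.7, -49.0, 34.3]
tool_rot: [-3.142, 0.0, 1.622]
force: [-0.1, -4.6, 2.4]
width: -0.1
```

Emit:
apply_moves(series=[[[0.04,0,0,0,0,0],[0.04,0,0,0,0,0],[0.04,0,0,0,0,0],[0,0,0,0,0,0],[0,0,0,0,0,0]]])

```text
clock: 19.15
eef_pos: [582.5, -45.6, 34.3]
tool_rot: [3.141, 0.003, 1.62]
force: [0.2, -9.4, 0.8]
width: 0.2
```

Emit:
apply_moves(series=[[[0.04,0,0,0,0,0],[0.04,0,0,0,0,0],[0,0,0,0,0,0],[0,0,0,0,0,0],[0,0,0,0,0,0]]])

```text
clock: 19.77
eef_pos: [582.5, -45.5, 34.4]
tool_rot: [3.141, 0.007, 1.617]
force: [-0.4, -15.9, 0.5]
width: -0.4
```

Emit:
apply_moves(series=[[[-0.1,0,0,0,0,0],[-0.3,0,0,0,0,0],[-0.6,0,0,0,0,0],[0,0,-0.9,0,0,0],[0,0,-0.9,0,0,0]]])

```text
clock: 20.4
eef_pos: [584.0, -88.0, 124.5]
tool_rot: [-3.139, -0.002, 1.622]
force: [1.0, 0.0, -0.4]
width: -0.2
```

Emit:
apply_moves(series=[[[0,0,-0.9,0,0,0],[-0.9,0,-0.5,0,0,0],[-0.9,0,0,0,0,0],[-0.9,0,0,0,0,0],[0,0,0,0,0,0]]])

```text
clock: 21.02
eef_pos: [590.6, -228.1, 193.9]
tool_rot: [-3.141, 0.001, 1.616]
force: [-0.4, -0.7, -0.8]
width: -0.0
```

Run:
```python
from h import *
s=ctrl.read_state();print(s["clock"],s["eef_pos"].round(1),s["force"].round(1))
print("top",pip("top",C=(574.5,102.),ztop=86)); print("side",pip("side",C=(574.5,102.),ztop=86))
a=viewer.get_image("side")[90:240,180:320]; b=viewer.get_image("top")[140:290,145:285]
cv2.imwrite("pics/f.png",cv2.resize(np.hstack([a,b]),None,fx=2.8,fy=2.8,interpolation=cv2.INTER_CUBIC))
```

```text
21.025 [ 590.6 -228.1  193.9] [-0.4 -0.7 -0.8]
top {'n': 5, 'ang': np.float64(6.0), 'r': np.float64(18.6), 'X': array([593. , 103.8,  88. ])}
side None
```

View pics/f.png

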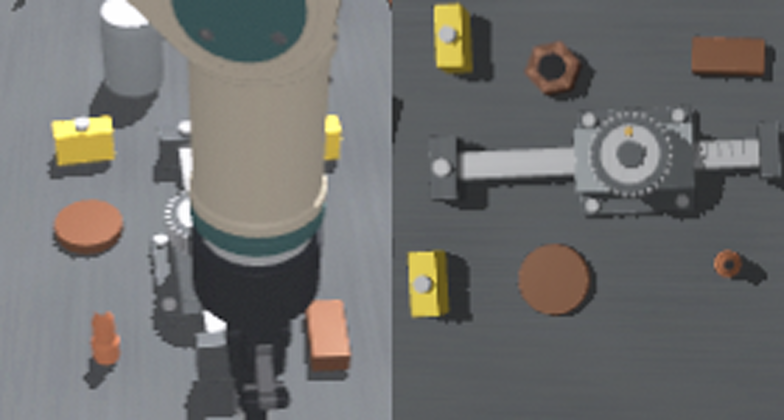

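```bash
python3 -c "
from cell import ctrl
print(ctrl.finish_job())"
```

```text
the job is handed in; nothing more can be done
None
```

The job is handed in at about 21 s on the robot clock: the lock wheel is about two full turns loose and the bar rests against the stop block. `finish_job` gives no verdict, so the checks below are my own.

- **Wheel:** I rolled the shut fingertip around the rim, following the brass pip through just over two turns. The last top view put the pip at about 6°, against 7–10° in the first pictures. Two earlier looks gave 20° and 11°, so I trust the angle to about ±10°. That puts the wheel near 12.6 to 12.9 rad, well inside the 11 to 15.08 allowed.
- **Bar:** I pushed the end block about 38 mm, close to the 40 mm gap I had estimated from the pictures. It slid at about 5 N, then stopped while the force rose to 16 N. In the last top view the bar's front end touches the grey stop block.
- **Other things:** The nut, nozzle, disc and offcut look unmoved in the last pictures. The tin shows only in the side view and looks undisturbed. The hammer and wrench were outside those crops, and I never touched them. The arm was withdrawn with no contact force left.

**Checks that failed or disagreed:** The arm hid the pip from the side camera in the last check, so only the top camera confirmed the final angle. The camera estimates of the wheel's centre differed by up to 5 mm; I corrected for that by feel.

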